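# Close a sensor housing on its dowels and hold it shut

### The arm

A 7-joint arm with a two-finger parallel gripper is mounted at the origin on a cart in front of the work surface, level with it; the furniture and walls round the work are solid. World frame = base frame: x ahead of the robot, y to its left, z up, the work surface at z = 0. Lengths are in m, angles in rad, forces in N, time in s.
With the tool pointing down it reaches from about 0.425 to 0.95 m from the base axis. Payload 4.7 kg.
Tool frame: the origin (TCP) lies at the very end of the fingers, on their centre line; the grasp point (between the pads) lies 19 mm behind it; z points along the fingers, y is the line along which they close (so a half turn about z gives the same grasp; the last joint's range is limited). The gripper opens to 87 mm and grips with 3 to 60 N. Pads are 19 mm wide; open, the fingers measure 117 mm over their backs; the gripper's body (75 mm by 190 mm) begins 51 mm behind the grasp point.
Start: joints at [1.211, 0.469, -0.049, 1.532, 0.024, 1.141, -0.082], TCP at [0.219, -0.638, 0.223] pointing down, gripper open.
Joint ranges: [-2.59, 2.59], [-0.33, 1.99], [-1.39, 1.29], [0.1, 2.45], [-1.04, 4.18], [0.21, 1.99], [-2.66, 2.66]. Speed limits (rad/s): [2.57, 2.57, 3.14, 3.14, 3.14, 3.14, 3.14].

### API

Orientations are given as a 3x3 rotation matrix whose columns are the frame's x, y, z axes.
In Python, from station import manip gives the robot as it stands.
- The arm moves only by the tool send_rows, never from a script. Its argument "series" is one flat list of numbers, 7 for each row, row after row: the closure, from 0 (fully open) to 1 (shut), then the shift along the world's x, y, z in mm, then the turn, a rotation vector about the world's x, y, z in degrees. In form: [grip, dx, dy, dz, wx, wy, wz, grip, dx, dy, dz, wx, wy, wz, ...]. A call has 1 to 20 rows; each row is the pose to reach, as a shift and turn from the pose commanded when the call began; what a row does not reach only later rows make up. A row lasts 1/12 s, in which the tool goes at most 41.7 mm and 7.16 degrees, less where a joint would pass 70% of its speed; a pose out of reach is approached as far as the arm can. A call with a gripper value outside its range is refused whole. The fingers move at their own pace and stop on an object; "newtons" is the grip in N (left out, the last holds). Time passes only in rows, so rows that repeat a pose let the fingers close. It gives the time, the measured TCP pose, the force, the opening and the grip force at its end, in the units of the state.
- manip.get_obs(): the state, without advancing time (a new reading comes with each control period).
- manip.camera(name): name is "scene" or "side" or "wrist"; returns (picture, depth): 400x640x3 uint8, red, green, blue; 400x640 float32, m along the optical axis (not along the pixel's ray), 0 where there is no reading.
- manip.camera_model(name): a dict with "vertical_fov" (degrees; the focal length in pixels is half the picture's height over the tangent of half this angle, whatever the lens; pixels are square), "cx", "cy" (the principal point, pixels), "R" (3x3) and "t" (3): a world point X has camera coordinates R X + t. Camera axes: x right, y down, z forward; pixel columns grow to the right and rows downward; lengths in m; the calibration is good to about 2 mm. A picture is of the moment at which its call begins: read the wrist's pose just before it. camera_model takes no time and is no camera call; for the wrist camera it gives the pose at the moment of the call.
- manip.finish_job(): hands the job in; it is judged then, once.
Trained networks look in the newest picture that a camera, given by its name, has taken for a name from the list of things; names that differ only in an ending like _2 or _b are one class to them, and where a whole thing is asked for, a point or a joint stands for the part that bears it (a point fixed in the world has none). Each returns a list of dicts, best first, with "conf" (0 to 1); they miss things now and then, are a little off and sometimes report something else, mostly with a low value. They report only what shows in the picture. A call takes as long as a camera call. They do not tell look-alikes from the thing itself.
- manip.spot_in(camera, thing): "box" ([left, top, width, height] in pixels, round what is visible of it).
- manip.cut_out(camera, thing): "pixels" (400x640 bool, what is visible of it) and "box" ([left, top, width, height] in pixels, round what is visible of it).
- manip.mark_of(camera, thing): "centre" ([row, column] in pixels: a listed point, or the origin of a listed thing).
The state is a dict: "time": time; "qpos": joint angles; "joint_vel": joint speeds; "joint_efforts": joint torques, N m; "ee_pos": TCP position; "tool_rot": TCP orientation; "force": force on the tool from outside, world axes, zero at the start; "ft_torque": the same for the moment, N m; "opening": opening from 0.0 (shut) to 1.0 (fully open); "grip_force": force on a finger pad.
Only numpy, scipy, OpenCV 4.12 (cv2) and the standard library are available. Lean on these libraries where they do the work, as an engineer would, in place of code of your own. Each camera call takes 0.05 s, during which the arm holds its last target. There are 200 camera calls.

### The job

Close up the sensor housing: set its open lower half (green board, brass socket) flat into the assembly nest, with the brass socket lying in the nest's open slot, and let go of it. Then fit the grey lid on the two steel dowels, its green lamp window at the socket end, and press it down against the sprung contact pins until the rims of both halves meet all round. Finish while still holding the lid firmly pressed shut, and leave the yellow screwdriver, bit box and flux bottle where they are.

Things in the scene. Friction and masses are not known exactly. Their poses are not given: they have to be found in the camera images.
- nest: Assembly nest fixed to the bench: aluminium plate 150 x 104 x 8 mm with black corner blocks and end walls up to 22 mm above the bench, round a pocket 113 (x) x 67 mm (y), 14 mm deep. Its end wall at -x is closed; the one at +x has an open slot 27 mm wide. Each long side is open for 77 mm in the middle, for fingers. Origin: centre of the plate's underside; z up.
- nest_floor (a point): Centre of the pocket's floor, 8 mm above the nest's origin; axes as the nest's.
- lower_half: Open aluminium half, 110 (x) x 64 (y) x 26 mm high to its rim, about 0.35 kg, lying upright; green board inside. Two steel dowels, 8 mm thick, tapered, stand 11 mm above the rim at x=+37 y=+17 and x=-37 y=0 mm. A brass socket 11 mm thick sticks out 16 mm from the +x end, 13 mm up. Grip the plain long sides across y at x=0. Origin: centre of the underside; z up.
- rim (a point): Centre of the lower half's rim plane (26 mm above its underside); axes as the lower half's.
- socket (a point): Point on the brass socket's axis, at x=+65 mm, z=13 mm of the lower half.
- pins (a joint): Row of four sprung brass contact pins in the middle of the lower half. Value: how far they are pushed down, 0 (free, tips 6 mm above the rim) to 0.006 m. They yield from about 6 N and need about 11 N with the lid fully home (value 0.004). A lid that is not pressed rides on them about 4 mm above the rim; one pushed down with 15 to 25 N is home.
- lid: Painted grey lid, 110 (x) x 64 (y) x 18 mm high, about 0.14 kg, lying top up. Two 10 mm holes go through it for the dowels, at x=+37 y=+17 and x=-37 y=0 mm: it fits one way only, its axes along the lower half's. Ribs and a small green lamp window (+x end) on top. Grip the plain long sides across y at x=0. Origin: centre of the underside, which meets the rim; z up.
- lamp_window (a point): Green lamp window on the lid's top, at x=+37 y=-4 z=18 mm of the lid.
- driver_yellow: Small yellow screwdriver, 121 x 16 mm, lying beyond the nest; leave alone.
- bit_box: Dark bit box with a yellow top, 40 x 62 x 16 mm; leave alone.
- flux_bottle: Brown bottle with a black cap, 34 mm thick, 70 mm high; leave alone.
- board_vice: Small blue board vice, fixed, 128 x 134 mm, 54 mm high, standing behind and between the parts; not used, carry parts well over or round it. Origin: about the middle of its underside.
Not all that is in view belongs to the job. Several things have the shape of the lid; the one meant has the colours described above.

How it is judged:
On the way, in this order (a step that is already met when the one before it is completed fails the run):
1. the lower half sits on the nest's floor, socket in the open slot, and is let go, the lid not yet on it (horizontal distance between lower_half and nest_floor below 0.004 m and z of lower_half in the frame of nest_floor below 0.002 m and angle between the z axis of lower_half and the z axis of nest, either way round below 0.04 rad and x of socket in the frame of nest above 0.05 m and contact force between the fingers and lower_half below 0.1 N and distance between lid and rim above 0.05 m), for 0.2 s.
2. the lid is on both dowels the right way round (horizontal distance between lid and rim below 0.003 m and z of lid in the frame of rim below 0.007 m and angle between the x axis of lid and the x axis of lower_half, either way round below 0.06 rad and x of lamp_window in the frame of lower_half above 0.03 m), for 0.1 s.
At the end, for the whole second after the job is handed in: Lower half in the nest (4 mm, level), socket in the open slot; lid on both dowels the right way round (3 mm, 0.05 rad), within 1.5 mm of the rim all over, pins pushed in over 2.5 mm; fingers touch the lid with over 3 N and it presses on the lower half with over 8 N, at rest (horizontal distance between lower_half and nest_floor below 0.004 m and z of lower_half in the frame of nest_floor below 0.002 m and angle between the z axis of lower_half and the z axis of nest, either way round below 0.04 rad and x of socket in the frame of nest above 0.05 m and horizontal distance between lid and rim below 0.003 m and z of lid in the frame of rim below 0.0015 m and angle between the x axis of lid and the x axis of lower_half, either way round below 0.05 rad and angle between the z axis of lid and the z axis of lower_half, either way round below 0.025 rad and x of lamp_window in the frame of lower_half above 0.03 m and value of joint pins above 0.0025 m and contact force between the fingers and lid above 3 N and contact force between lid and lower_half above 8 N and linear speed of lid below 0.02 m/s); the arm keeps its last pose, push and grip.
It fails at once if the screwdriver is moved by more than 3 cm (distance of driver_yellow from where it was at the start of the episode above 0.03 m).
It fails at once if the bit box is moved by more than 3 cm (distance of bit_box from where it was at the start of the episode above 0.03 m).
It fails at once if the flux bottle is moved by more than 3 cm (distance of flux_bottle from where it was at the start of the episode above 0.03 m).
It also fails if it takes over 67 s, if anything falls off the work surface, if the arm or the gripper's body presses on something with over 40 N, if the wrist force passes 120 N, or if a joint passes its speed limit or range.

## Working session

There is one attempt and no reset: what is moved stays moved. The work goes in short steps, Python scripts to look and compute and a tool call to move; the robot and the scene stay as the last step left them, time stands still between calls to the robot, and variables do not carry over. Pictures are saved under pics/ and viewed, at most 10 in all, crops included, and the job is handed in when it is done.

Besides the shell and the picture viewer there is one more tool, called after "Call:" by a JSON object that holds its "op" and its "data". send_rows: Moves the arm, as the interface text tells. Its arguments: {"type":"object","properties":{"series":{"type":"array","items":{"type":"number"}},"newtons":{"type":"number"}},"required":["series"]}

```bash
mkdir -p pics; cat > h.py <<'E'
from station import manip
import numpy as np, cv2
def K(m):
    return 200/np.tan(np.radians(m["vertical_fov"])/2)
def world(m,r,c,d):
    f=K(m); p=np.array([(c-m["cx"])/f*d,(r-m["cy"])/f*d,d])
    return m["R"].T@(p-m["t"])
def cloud(m,dep):
    f=K(m); v,u=np.mgrid[0:400,0:640]
    P=np.stack([(u-m["cx"])/f*dep,(v-m["cy"])/f*dep,dep],-1)
    return (P-m["t"])@m["R"]
def proj(m,X):
    q=m["R"]@np.asarray(X)+m["t"];f=K(m)
    return m["cy"]+f*q[1]/q[2],m["cx"]+f*q[0]/q[2]
def save(n,im): cv2.imwrite("pics/"+n+".png",im[...,::-1])
E
python3 - <<'E'
from h import *
o=manip.get_obs(); print(o["time"],o["ee_pos"],o["tool_rot"].round(3) if hasattr(o["tool_rot"],'round') else o["tool_rot"],o["opening"])
ims=[]
for n in ["scene","side","wrist"]:
    m=manip.camera_model(n); im,d=manip.camera(n); save(n+"0",im); np.savez("c_"+n,im=im,d=d,**{k:m[k] for k in m})
    print(n,m["vertical_fov"],m["R"].T@-np.array(m["t"]),(d==0).mean())
    C=cloud(m,d)
    for t in ["nest","nest_floor","lower_half","rim","socket","lid","lamp_window","board_vice","driver_yellow","bit_box","flux_bottle"]:
        try:
            for x in manip.mark_of(n,t)[:4]:
                r,c=x["centre"]; ri,ci=int(np.clip(r,0,399)),int(np.clip(c,0,639)); print(t,round(x["conf"],2),np.round([r,c]),C[ri,ci].round(3))
        except Exception as e: print(t,e)
print(manip.get_obs()["time"])
E
```

```text
0.0 [ 0.21902448 -0.63785027  0.22150173] [[ 0.946  0.325 -0.001]
 [ 0.325 -0.946  0.002]
 [-0.    -0.002 -1.   ]] 1.0025504555534914
scene 45.29680847494677 [-0.04007436  1.03437679  1.20004376] 0.0074765625
nest 0.95 [300. 260.] [0.518 0.259 0.007]
nest_floor 0.63 [302. 259.] [0.518 0.271 0.013]
lower_half 0.57 [258. 317.] [0.428 0.034 0.023]
rim 0.87 [251. 317.] [0.436 0.015 0.035]
rim 0.7 [232. 248.] [0.714 0.007 0.005]
socket 0.7 [243. 304.] [ 0.502 -0.011  0.018]
socket 0.48 [256. 313.] [0.444 0.03  0.017]
lid 0.94 [206. 329.] [ 0.501 -0.223  0.021]
lid 0.72 [198. 370.] [ 0.378 -0.334  0.023]
lid 0.55 [148. 398.] [ 0.382 -0.716  0.019]
lamp_window 0.96 [196. 332.] [ 0.512 -0.277  0.025]
lamp_window 0.8 [140. 399.] [ 0.398 -0.768  0.021]
driver_yellow 0.54 [262. 237.] [ 0.674  0.146 -0.003]
bit_box 0.6 [210. 293.] [ 0.614 -0.155  0.014]
flux_bottle 0.72 [302. 258.] [0.518 0.271 0.013]
flux_bottle 0.64 [230. 249.] [0.713 0.008 0.011]
side 57.26150989429149 [0.16119372 0.78211121 0.66600233] 0.0044296875
nest 0.56 [309. 265.] [0.511 0.267 0.006]
nest_floor 0.84 [306. 264.] [0.519 
[... 251 characters left out ...]
344.] [ 0.492 -0.223  0.015]
lid 0.81 [203. 384.] [ 0.382 -0.318  0.011]
lid 0.58 [161. 403.] [ 0.393 -0.694  0.015]
lamp_window 0.86 [196. 346.] [ 0.522 -0.329 -0.   ]
lamp_window 0.78 [153. 405.] [ 0.404 -0.788  0.014]
lamp_window 0.76 [194. 374.] [ 0.427 -0.35   0.016]
driver_yellow 0.63 [256. 238.] [ 0.686  0.125 -0.003]
driver_yellow 0.6 [256. 330.] [0.442 0.038 0.018]
driver_yellow 0.34 [308. 264.] [0.515 0.268 0.006]
bit_box 0.67 [210. 303.] [ 0.614 -0.156  0.013]
flux_bottle 0.64 [230. 254.] [0.707 0.007 0.004]
wrist 68.79171088899244 [ 0.2932738  -0.61366567  0.38460599] 0.00399609375
lid 0.65 [ 70. 448.] [ 0.385 -0.736  0.018]
lamp_window 0.55 [ 75. 487.] [ 0.393 -0.781  0.021]
1.8
```

View scene.

```bash
python3 - <<'E'
from h import *
a=np.load("c_scene.npz")["im"][110:370,170:450]; b=np.load("c_side.npz")["im"][130:370,190:450]
a=cv2.resize(a,(560,520),interpolation=cv2.INTER_CUBIC)
save("s1",a); save("s2",cv2.resize(b,(650,600),interpolation=cv2.INTER_CUBIC))
E
```

```text
(no output)
```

View pics/s1.png

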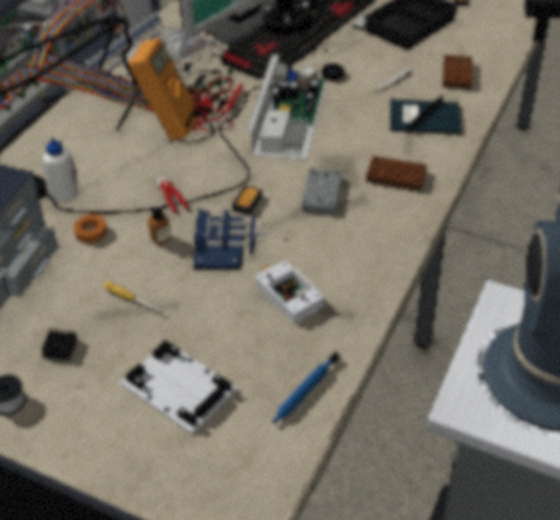

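View pics/s2.png

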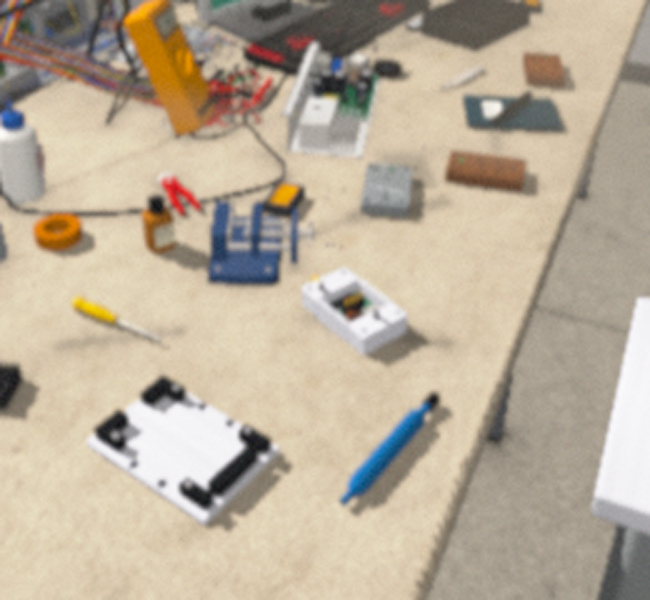

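```bash
python3 - <<'E'
from h import *
for n in ["scene","side"]:
    z=np.load(f"c_{n}.npz"); m={k:z[k] for k in ["R","t"]}; m.update(vertical_fov=float(z["vertical_fov"]),cx=float(z["cx"]),cy=float(z["cy"]))
    C=cloud(m,z["d"]).reshape(-1,3)
    for name,(x,y),r,lo in [("low",(.44,.015),.1,.012),("lid",(.49,-.23),.09,.008),("nest",(.515,.265),.12,.005),("vice",(.6,-.06),.09,.02),("table",(.45,.14),.03,-.1)]:
        k=(np.hypot(C[:,0]-x,C[:,1]-y)<r)&(C[:,2]>lo)
        P=C[k]; R=cv2.minAreaRect((P[:,:2]*1000).astype(np.float32))
        print(n,name,k.sum(),np.round(R[0]),np.round(R[1]),round(R[2]),"z",np.percentile(P[:,2],[10,50,90,98]).round(3))
m=np.load("c_wrist.npz");print(m["R"].round(3),K({"vertical_fov":float(m["vertical_fov"])}),m["cx"],m["cy"])
E
```

```text
scene low 529 [447.  19.] [ 70. 130.] 61 z [0.015 0.025 0.03  0.034]
scene lid 362 [ 494. -224.] [154. 163.] 48 z [0.013 0.018 0.022 0.024]
scene nest 1467 [516. 263.] [225. 229.] 83 z [0.006 0.01  0.023 0.026]
scene vice 437 [596. -48.] [145. 124.] 51 z [0.027 0.041 0.055 0.058]
scene table 213 [450. 140.] [58. 57.] 9 z [-0.002  0.001  0.005  0.006]
side low 674 [447.  21.] [ 67. 126.] 61 z [0.015 0.023 0.026 0.031]
side lid 350 [ 498. -245.] [ 68. 124.] 13 z [0.014 0.016 0.018 0.019]
side nest 2232 [516. 269.] [106. 151.] 77 z [0.006 0.008 0.021 0.022]
side vice 522 [589. -46.] [124.  79.] 23 z [0.026 0.039 0.053 0.054]
side table 298 [449. 140.] [57. 58.] 26 z [-0.002 -0.001  0.001  0.002]
[[ 0.325 -0.946  0.002]
 [-0.909 -0.312  0.278]
 [-0.263 -0.092 -0.961]] 292.13796304793027 322.8572135336235 195.63556410625057
```

Call:
{"op": "send_rows", "data": {"series": [0, 18, 25, 2, 0, 0, 5, 0, 40, 57, 5, 0, 0, 12, 0, 63, 90, 10, 0, 0, 19, 0, 86, 123, 15, 0, 0, 26, 0, 109, 156, 20, 0, 0, 33, 0, 132, 189, 20, 0, 0, 40, 0, 155, 222, 20, 0, 0, 47, 0, 178, 255, 20, 0, 0, 54, 0, 201, 288, 20, 0, 0, 61, 0, 224, 321, 20, 0, 0, 68, 0, 247, 354, 20, 0, 0, 75, 0, 265, 380, 20, 0, 0, 81, 0, 275, 396, 20, 0, 0, 84, 0, 275, 396, 20, 0, 0, 84, 0, 275, 396, 20, 0, 0, 84]}}

```text
time: 3.05
ee_pos: [0.4943, -0.2425, 0.2425]
tool_rot: [[-0.224, 0.975, -0.0], [0.975, 0.224, -0.001], [-0.0, -0.001, -1.0]]
force: [0.1, -0.6, -0.5]
opening: 1.001
grip_force: 0.0
```

```bash
cat > look.py <<'E'
import sys
from h import *
tag=sys.argv[1]; things=sys.argv[2:]
o=manip.get_obs(); m=manip.camera_model("wrist"); im,d=manip.camera("wrist"); save(tag,im)
np.savez("c_"+tag,im=im,d=d,**{k:m[k] for k in m})
print(o["time"],np.round(o["ee_pos"],4),"yaw y",np.degrees(np.arctan2(o["tool_rot"][1][1],o["tool_rot"][0][1])).round(2),np.round(o["force"],1))
C=cloud(m,d)
for t in things:
    for x in manip.mark_of("wrist",t)[:2]:
        r,c=x["centre"]; print(t,round(x["conf"],2),np.round([r,c],1),C[int(np.clip(r,0,399)),int(np.clip(c,0,639))].round(4))
    for x in manip.cut_out("wrist",t)[:2]:
        P=C[x["pixels"]]; 
        if len(P)<20: continue
        z=np.percentile(P[:,2],[5,50,95]); R=cv2.minAreaRect((P[:,:2]*1000).astype(np.float32))
        print("  mask",round(x["conf"],2),x["box"],np.round(R[0],1),np.round(R[1],1),round(R[2],1),"z",z.round(4))
E
python3 look.py w1 lid lamp_window
```

```text
3.05 [ 0.4943 -0.2425  0.2425] yaw y 12.95 [ 0.1 -0.6 -0.5]
lid 0.7 [168.7 328.3] [ 0.4789 -0.168   0.4045]
lid 0.65 [224.1 240.9] [ 0.3991 -0.3452  0.0182]
  mask 0.96 [194.0, 202.9, 78.3, 46.5] [ 431.6 -308.2] [271.1 118.4] 47.7 z [0.0067 0.0179 0.0196]
  mask 0.72 [301.8, 128.0, 49.7, 82.6] [ 497.2 -236.2] [ 66.4 141.1] 15.3 z [0.0164 0.018  0.0197]
lamp_window 0.86 [231.8 260.9] [ 0.4289 -0.3483  0.0207]
lamp_window 0.73 [198.3 324.8] [ 0.5064 -0.2806  0.0196]
  mask 0.98 [191.5, 199.8, 81.0, 49.6] [ 401.2 -278.3] [241.3 120.8] 81.4 z [0.0074 0.0179 0.0196]
  mask 0.72 [298.0, 129.3, 51.9, 81.0] [ 497.6 -237. ] [ 65.6 142.9] 16.1 z [0.0164 0.018  0.0197]
```

View pics/w1.png

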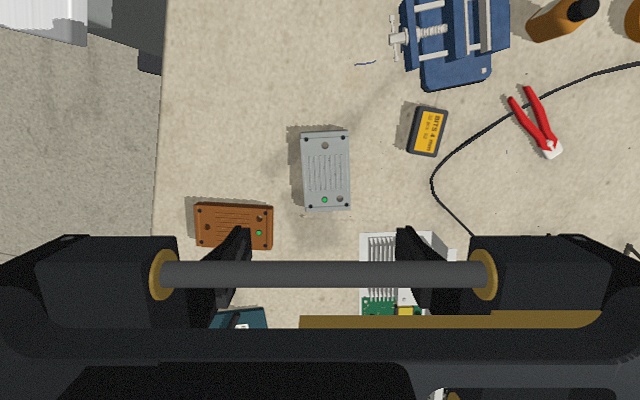

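Call:
{"op": "send_rows", "data": {"series": [0, -4, 20, 0, 0, 0, 4, 0, -12, 58, 0, 0, 0, 10, 0, -20, 97, 0, 0, 0, 17, 0, -28, 136, 0, 0, 0, 24, 0, -36, 175, 0, 0, 0, 31, 0, -43, 212, 0, 0, 0, 38, 0, -50, 245, 0, 0, 0, 44, 0, -54, 266, 0, 0, 0, 48, 0, -54, 266, 0, 0, 0, 48, 0, -54, 266, 0, 0, 0, 48]}}

```text
time: 4.13
ee_pos: [0.4402, 0.0235, 0.2428]
tool_rot: [[-0.874, 0.486, 0.001], [0.486, 0.874, -0.001], [-0.001, -0.0, -1.0]]
force: [1.0, -0.8, 0.1]
opening: 0.998
grip_force: 0.0
```

```bash
cat > fit.py <<'E'
import sys
from h import *
def load(tag):
    z=np.load(f"c_{tag}.npz"); m={"R":z["R"],"t":z["t"],"vertical_fov":float(z["vertical_fov"]),"cx":float(z["cx"]),"cy":float(z["cy"])}
    return z["im"],z["d"],m
def fit(tag,x,y,r,lo,hi):
    im,d,m=load(tag); C=cloud(m,d)
    k=((np.hypot(C[...,0]-x,C[...,1]-y)<r)&(C[...,2]>lo)&(C[...,2]<hi)).astype(np.uint8)
    n,l,s,_=cv2.connectedComponentsWithStats(k); b=1+np.argmax(s[1:,4]); P=C[l==b]
    R=cv2.minAreaRect((P[:,:2]*1000).astype(np.float32))
    return len(P),np.round(R[0],1),np.round(R[1],1),round(R[2],1),np.percentile(P[:,2],[5,50,95]).round(4)
E
python3 look.py w2 lower_half rim socket; python3 - <<'E'
from fit import *
print(fit("w1",.497,-.24,.09,.008,.03)); print(fit("w2",.44,.024,.09,.02,.03)); print(fit("w2",.44,.024,.09,.006,.05))
E
```

```text
4.1333 [0.4402 0.0235 0.2428] yaw y 60.95 [ 1.  -0.8  0.1]
lower_half 0.71 [167.1 323. ] [0.4403 0.0241 0.0092]
  mask 0.79 [296.4, 127.7, 49.4, 92.8] [439.7  22.7] [ 69.5 149.9] 60.7 z [0.0092 0.0248 0.0272]
rim 0.72 [173.  323.5] [0.4449 0.0215 0.024 ]
  mask 0.72 [297.7, 130.4, 48.3, 88.3] [439.4  22.8] [ 63.9 149.1] 62.1 z [0.0093 0.0249 0.0272]
socket 0.68 [216.6 324.7] [ 0.5006 -0.0078  0.0183]
  mask 0.66 [300.0, 128.3, 47.8, 95.9] [443.   20.8] [ 69.8 157.4] 61.6 z [0.0088 0.0248 0.0272]
(3727, array([ 500.7, -245.2]), array([ 64.1, 110. ]), 15.9, array([0.0165, 0.018 , 0.0196]))
(2277, array([444.5,  20.1]), array([ 64. , 111.7]), 62.0, array([0.0238, 0.0258, 0.0271]))
(4023, array([451. ,  16.7]), array([ 64. , 126.3]), 62.0, array([0.0094, 0.0249, 0.0271]))
```

View pics/w2.png

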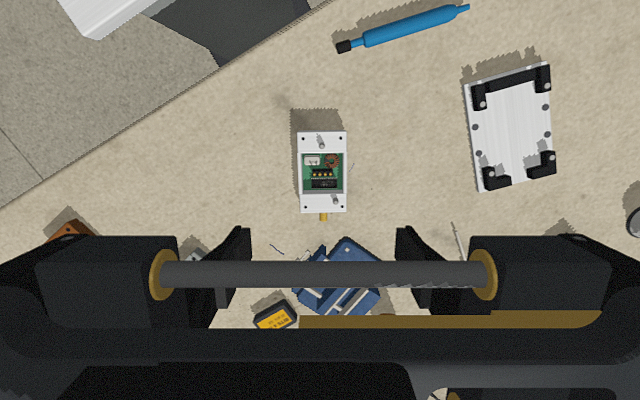

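Call:
{"op": "send_rows", "data": {"series": [0, 6, 20, 0, 0, 0, 1, 0, 18, 58, 0, 0, 0, 4, 0, 30, 96, 0, 0, 0, 7, 0, 42, 134, 0, 0, 0, 10, 0, 54, 172, 0, 0, 0, 12, 0, 65, 207, 0, 0, 0, 14, 0, 73, 233, 0, 0, 0, 16, 0, 76, 243, 0, 0, 0, 16, 0, 76, 243, 0, 0, 0, 16, 0, 76, 243, 0, 0, 0, 16]}}

```text
time: 5.32
ee_pos: [0.5162, 0.2655, 0.242]
tool_rot: [[-0.974, 0.227, -0.001], [0.227, 0.974, -0.001], [0.001, -0.002, -1.0]]
force: [-0.2, 0.0, -0.6]
opening: 0.999
grip_force: 0.0
```

```bash
python3 look.py w3 nest nest_floor; python3 - <<'E'
from fit import *
print(fit("w3",.516,.266,.11,.004,.03)); print(fit("w3",.516,.266,.11,.016,.03));print(fit("w2",.516,.266,.11,.004,.03));print(fit("w2",.516,.266,.11,.004,.03))
im,d,m=load("w3")
r,c=map(int,proj(m,[.516,.266,.01])); s=im[max(r-95,0):r+95,c-95:c+95]; save("w3c",cv2.resize(s,(600,int(600*s.shape[0]/190)),interpolation=cv2.INTER_CUBIC)); print(r,c)
E
```

```text
5.3167 [0.5162 0.2655 0.242 ] yaw y 76.9 [-0.2  0.  -0.6]
nest 0.72 [172.1 323.2] [0.5225 0.2637 0.0074]
  mask 0.64 [285.3, 114.9, 81.8, 107.0] [520.2 266.3] [108.5 156.4] 76.3 z [0.0066 0.0082 0.0225]
  mask 0.16 [99.6, 110.3, 66.8, 99.2] [473.4 112.4] [318.2 136.3] 76.7 z [0.0057 0.0236 0.0275]
nest_floor 0.93 [167.7 321.2] [0.5151 0.2626 0.0077]
  mask 0.59 [287.1, 107.4, 81.6, 116.1] [519.  265.9] [109.  156.5] 76.8 z [0.0065 0.0082 0.0224]
(8136, array([517.8, 265.9]), array([104.1, 149.3]), 77.0, array([0.0067, 0.0082, 0.0224]))
(477, array([455.8, 279.8]), array([55. , 12.4]), 76.9, array([0.0205, 0.0218, 0.023 ]))
(9318, array([517.5, 265.5]), array([105.2, 149.8]), 77.0, array([0.0063, 0.008 , 0.0221]))
(9318, array([517.5, 265.5]), array([105.2, 149.8]), 77.0, array([0.0063, 0.008 , 0.0221]))
167 323
```

View pics/w3c.png

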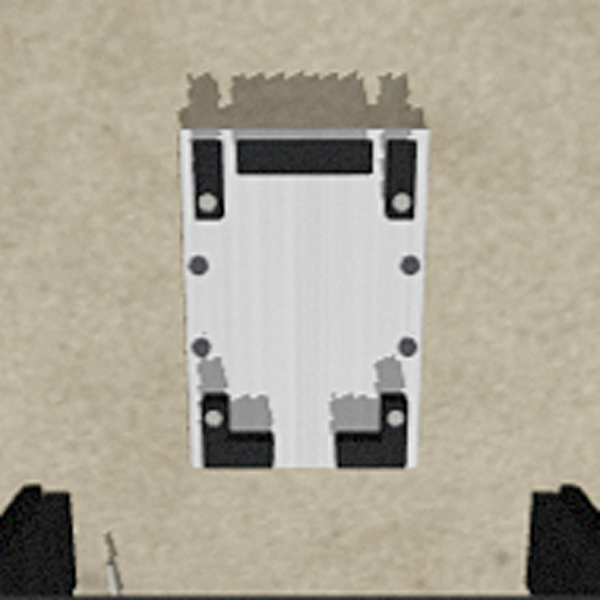

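Call:
{"op": "send_rows", "data": {"series": [0, -6, -20, 0, 0, 0, -1, 0, -17, -58, -10, 0, 0, -4, 0, -28, -96, -30, 0, 0, -7, 0, -39, -134, -55, 0, 0, -10, 0, -50, -171, -80, 0, 0, -12, 0, -60, -206, -105, 0, 0, -14, 0, -67, -231, -130, 0, 0, -15, 0, -71, -243, -150, 0, 0, -15, 0, -71.7, -245.4, -175, 0, 0, -15, 0, -71.7, -245.4, -195, 0, 0, -15, 0, -71.7, -245.4, -205, 0, 0, -15, 0, -71.7, -245.4, -205, 0, 0, -15]}}

```text
time: 6.57
ee_pos: [0.4432, 0.0205, 0.0363]
tool_rot: [[-0.882, 0.471, -0.003], [0.471, 0.882, -0.0], [0.003, -0.002, -1.0]]
force: [0.2, -0.1, 0.1]
opening: 0.995
grip_force: 0.0
```

```bash
python3 look.py w4 ; python3 - <<'E'
from fit import *
print(fit("w4",.4445,.0201,.09,.02,.03)); print(fit("w4",.4445,.0201,.09,.006,.05))
E
```

```text
6.5667 [0.4432 0.0205 0.0363] yaw y 61.91 [ 0.2 -0.1  0.1]
(6102, array([429.,  29.]), array([64.4, 76.4]), 62.2, array([0.021 , 0.0258, 0.0269]))
(11991, array([431.9,  27.4]), array([64.4, 82.9]), 62.0, array([0.0095, 0.0238, 0.0269]))
```

View pics/w4.png

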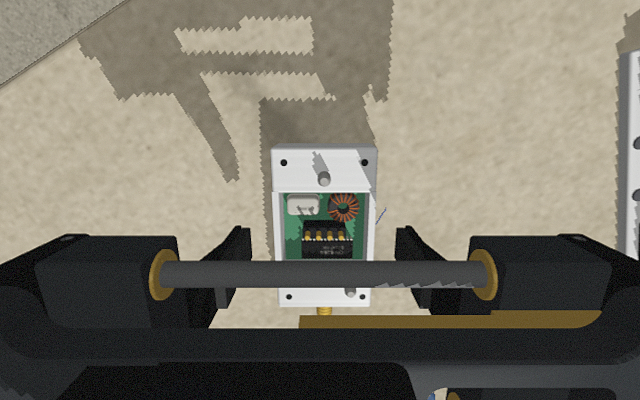

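Call:
{"op": "send_rows", "data": {"series": [0, 0.5, 0, -10, 0, 0, 0, 0, 0.5, 0, -22, 0, 0, 0, 0, 0.5, 0, -30, 0, 0, 0, 0, 0.5, 0, -30, 0, 0, 0, 1, 0.5, 0, -30, 0, 0, 0, 1, 0.5, 0, -30, 0, 0, 0, 1, 0.5, 0, -30, 0, 0, 0, 1, 0.5, 0, -30, 0, 0, 0, 1, 0.5, 0, -30, 0, 0, 0, 1, 0.5, 0, -30, 0, 0, 0], "newtons": 40}}

```text
time: 7.45
ee_pos: [0.4452, 0.0208, 0.0079]
tool_rot: [[-0.882, 0.47, 0.0], [0.47, 0.882, -0.001], [-0.001, -0.001, -1.0]]
force: [-0.1, -2.0, 4.3]
opening: 0.73
grip_force: 40.0
```

Call:
{"op": "send_rows", "data": {"series": [1, 0, 0, 5, 0, 0, 0, 1, 0, 0, 15, 0, 0, 0, 1, 0, 0, 35, 0, 0, 0, 1, 0, 0, 60, 0, 0, 0, 1, 0, 0, 85, 0, 0, 0, 1, 0, 0, 105, 0, 0, 0, 1, 0, 0, 115, 0, 0, 0, 1, 0, 0, 118, 0, 0, 0, 1, 0, 0, 118, 0, 0, 0]}}

```text
time: 8.2
ee_pos: [0.445, 0.021, 0.1259]
tool_rot: [[-0.882, 0.471, 0.001], [0.471, 0.882, -0.0], [-0.001, 0.0, -1.0]]
force: [0.5, -0.6, -4.0]
opening: 0.729
grip_force: 40.0
```

```bash
python3 look.py w5 ; python3 - <<'E'
from fit import *
im,d,m=load("w5"); C=cloud(m,d); o=manip.get_obs(); T=np.array(o["tool_rot"]); L=(C-np.array(o["ee_pos"]))@T
print(o["time"],o["ee_pos"],o["opening"])
# tool-frame points (x=-part x, z down), rim near
k=(abs(L[...,1])<.04)&(L[...,0]>.0)&(L[...,0]<.09)&(abs(L[...,2]+.02)<.012)
P=L[k]; print(len(P),np.percentile(P[:,2],[5,50,95]).round(4),np.percentile(P[:,0],[1,99,99.8]).round(4))
R=cv2.minAreaRect((P[:,:2]*1000).astype(np.float32)); print(R)
A=np.c_[P[:,:2],np.ones(len(P))]; g=abs(P[:,2]-np.median(P[:,2]))<.004; print(np.linalg.lstsq(A[g],P[g,2],rcond=None)[0])
E
```

```text
8.2 [0.445  0.021  0.1259] yaw y 61.93 [ 0.5 -0.6 -4. ]
8.25 [0.44444331 0.02085141 0.12508949] 0.7313549382618877
11404 [-0.0249 -0.0184 -0.0108] [0.0008 0.0557 0.0558]
((27.98885726928711, 0.014739990234375), (79.93902587890625, 55.94522476196289), 89.98348999023438)
[-1.03466474e-02  1.55620311e-05 -1.80446179e-02]
```

Call:
{"op": "send_rows", "data": {"series": [1, 5, 15, 0, 0, 0, 1, 1, 13, 42, 0, 0, 0, 3, 1, 22, 74, 0, 0, 0, 5, 1, 32, 106, 0, 0, 0, 7, 1, 42, 138, 0, 0, 0, 9, 1, 51, 170, 0, 0, 0, 11, 1, 60, 200, 0, 0, 0, 13, 1, 68, 225, 0, 0, 0, 14.5, 1, 72, 240, -20, 0, 0, 15, 1, 73.7, 244.6, -50, 0, 0, 15, 1, 73.7, 244.6, -70, 0, 0, 15, 1, 73.7, 244.6, -80, 0, 0, 15, 1, 73.7, 244.6, -80, 0, 0, 15, 1, 73.7, 244.6, -80, 0, 0, 15]}}

```text
time: 9.42
ee_pos: [0.5182, 0.2655, 0.0447]
tool_rot: [[-0.974, 0.226, -0.002], [0.226, 0.974, -0.001], [0.002, -0.001, -1.0]]
force: [0.3, 0.4, -3.2]
opening: 0.733
grip_force: 40.0
```

```bash
python3 - <<'E'
from fit import *
o=manip.get_obs(); T=np.array(o["tool_rot"]); print(o["time"],np.round(o["ee_pos"],4),np.degrees(np.arctan2(T[1,1],T[0,1])),T.round(4)[:,2])
m=manip.camera_model("wrist");im,d=manip.camera("wrist");save("w6",im);C=cloud(m,d);np.savez("c_w6",im=im,d=d,**{k:m[k] for k in m})
L=(C-np.array(o["ee_pos"]))@T
k=(abs(L[...,1])<.04)&(L[...,0]>.0)&(L[...,0]<.09)&(abs(L[...,2]+.02)<.012)
P=L[k];print(np.percentile(P[:,0],[99,99.8]).round(4))
yaw=np.radians(-13); ex=np.array([np.cos(yaw),np.sin(yaw),0]); ey=np.array([-ex[1],ex[0],0])
Q=(C-np.array([.5177,.2657,0])); N=np.stack([Q@ex,Q@ey,C[...,2]],-1)
# nest plate -x edge in this view
k=(abs(N[...,0]+.075)<.02)&(abs(N[...,1])<.06)&(N[...,2]>.005)&(N[...,2]<.03); P=N[k]; print(k.sum(),np.percentile(P[:,0],[.5,1,2]).round(4),np.percentile(P[:,1],[1,99]).round(4))
E
```

```text
9.4167 [0.5182 0.2655 0.0447] 76.95608589808697 [-2.1e-03 -6.0e-04 -1.0e+00]
[0.0561 0.0562]
4883 [-0.0746 -0.0746 -0.0745] [-0.0498  0.0513]
```

View pics/w6.png

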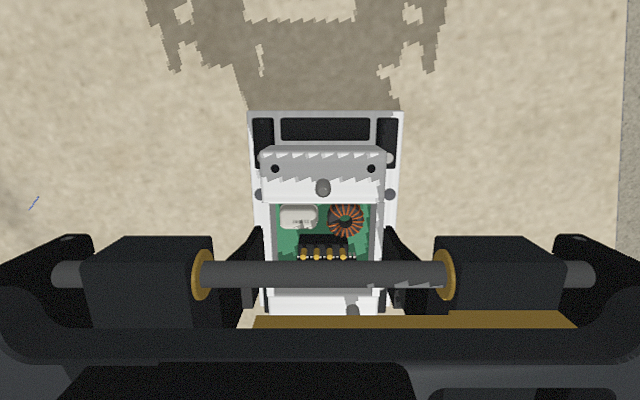

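Call:
{"op": "send_rows", "data": {"series": [1, 0.4, 0.3, -8, 0, 0, 0, 1, 0.4, 0.3, -15, 0, 0, 0, 1, 0.4, 0.3, -19, 0, 0, 0, 1, 0.4, 0.3, -23, 0, 0, 0, 1, 0.4, 0.3, -26, 0, 0, 0, 1, 0.4, 0.3, -28, 0, 0, 0, 1, 0.4, 0.3, -29, 0, 0, 0, 1, 0.4, 0.3, -29, 0, 0, 0]}}

```text
time: 10.13
ee_pos: [0.5191, 0.2661, 0.0164]
tool_rot: [[-0.974, 0.226, -0.0], [0.226, 0.974, 0.0], [0.0, -0.0, -1.0]]
force: [0.7, 0.0, -3.1]
opening: 0.73
grip_force: 40.0
```

Call:
{"op": "send_rows", "data": {"series": [1, 0, 0, -1, 0, 0, 0, 1, 0, 0, -1, 0, 0, 0, 1, 0, 0, -1, 0, 0, 0]}}

```text
time: 10.38
ee_pos: [0.5194, 0.2663, 0.016]
tool_rot: [[-0.974, 0.226, 0.001], [0.226, 0.974, 0.0], [-0.001, 0.0, -1.0]]
force: [-1.4, -0.4, 0.6]
opening: 0.734
grip_force: 40.0
```

Call:
{"op": "send_rows", "data": {"series": [0.5, 0, 0, -0.5, 0, 0, 0, 0, 0, 0, -0.5, 0, 0, 0, 0, 0, 0, 0, 0, 0, 0, 0, 0, 0, 0, 0, 0, 0, 0, 0, 0, 0, 0, 0, 0, 0, 0, 0, 0, 0, 0, 0, 0, 0, 10, 0, 0, 0, 0, 0, 0, 35, 0, 0, 0, 0, 0, 0, 70, 0, 0, 0, 0, 0, 0, 110, 0, 0, 0, 0, 0, 0, 150, 0, 0, 0, 0, 0, 0, 190, 0, 0, 0, 0, 0, 0, 220, 0, 0, 0, 0, 0, 0, 226, 0, 0, 0, 0, 0, 0, 226, 0, 0, 0, 0, 0, 0, 226, 0, 0, 0]}}

```text
validation failed for argument at $.se...
```

```bash
python3 look.py w7 rim; python3 - <<'E'
from fit import *
o=manip.get_obs()
print(fit("w7",.518,.266,.09,.027,.040)); print(fit("w7",.518,.266,.11,.004,.06));
im,d,m=load("w7"); C=cloud(m,d); yaw=np.radians(-13); ex=np.array([np.cos(yaw),np.sin(yaw),0]); ey=np.array([-ex[1],ex[0],0])
Q=C-np.array([.5177,.2657,0]);N=np.stack([Q@ex,Q@ey,C[...,2]],-1)
k=(abs(N[...,0])<.057)&(abs(N[...,1])<.035)&(abs(C[...,2]-.034)<.003); P=N[k]; A=np.c_[P[:,:2],np.ones(len(P))]; print("tilt",np.linalg.lstsq(A,P[:,2],rcond=None)[0])
for a,b in [(37,17),(-37,0)]:
    w=N-np.array([a,b,0])/1000; k=(np.hypot(w[...,0],w[...,1])<.009)&(N[...,2]>.039); print(a,b,k.sum(),(np.median(N[k],0)*1000).round(1))
r,c=map(int,proj(m,[.516,.266,.03])); s=im[max(r-70,0):r+70,c-70:c+70]; save("w7c",cv2.resize(s,(600,int(600*s.shape[0]/140)),interpolation=cv2.INTER_CUBIC))
E
```

```text
10.3833 [0.5194 0.2663 0.016 ] yaw y 76.96 [-1.4 -0.4  0.6]
rim 0.94 [250.8 320.6] [0.5187 0.265  0.0308]
  mask 0.89 [261.1, 146.1, 126.1, 166.7] [502.1 267.6] [ 70.5 115.5] 76.0 z [0.0177 0.0332 0.035 ]
(8906, array([495. , 271.7]), array([81.5, 63.3]), 77.7, array([0.0281, 0.0337, 0.035 ]))
(26534, array([488.8, 273.2]), array([104.2,  89.6]), 77.0, array([0.0074, 0.0227, 0.0391]))
tilt [-0.00151817 -0.00081132  0.03370053]
37 17 54 [33.8 17.6 41. ]
-37 0 571 [-29.8   0.3  99.9]
```

View pics/w7c.png

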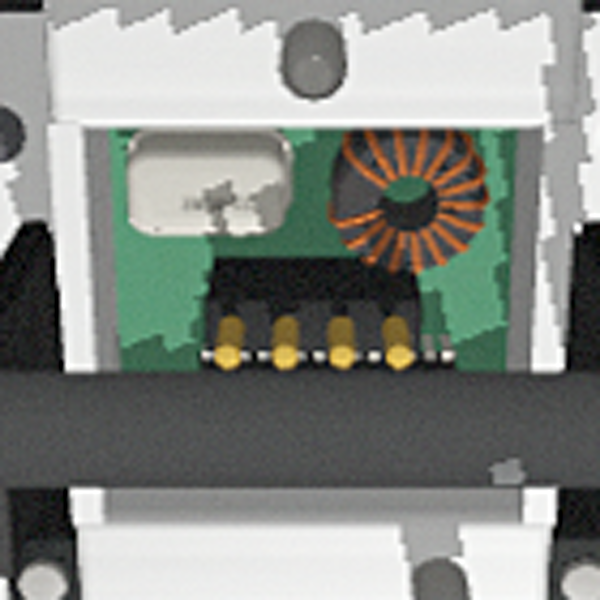

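The move was refused because a row was one number short. The picture shows the part still gripped and down in the pocket, with its rim at 33.7 mm and level. I'm resending the release.

Call:
{"op": "send_rows", "data": {"series": [0.5, 0, 0, 0, 0, 0, 0, 0, 0, 0, 0, 0, 0, 0, 0, 0, 0, 0, 0, 0, 0, 0, 0, 0, 0, 0, 0, 0, 0, 0, 0, 0, 0, 0, 0, 0, 0, 0, 10, 0, 0, 0, 0, 0, 0, 35, 0, 0, 0, 0, 0, 0, 70, 0, 0, 0, 0, 0, 0, 110, 0, 0, 0, 0, 0, 0, 150, 0, 0, 0, 0, 0, 0, 190, 0, 0, 0, 0, 0, 0, 220, 0, 0, 0, 0, 0, 0, 226, 0, 0, 0, 0, 0, 0, 226, 0, 0, 0, 0, 0, 0, 226, 0, 0, 0]}}

```text
time: 11.78
ee_pos: [0.5189, 0.2657, 0.2414]
tool_rot: [[-0.974, 0.226, 0.0], [0.226, 0.974, -0.001], [-0.0, -0.001, -1.0]]
force: [0.2, 0.6, -0.1]
opening: 1.002
grip_force: 0.0
```

```bash
python3 look.py w8 ; python3 - <<'E'
from fit import *
print(fit("w8",.518,.266,.09,.030,.0365)); print(fit("w8",.518,.266,.11,.004,.06))
im,d,m=load("w8"); C=cloud(m,d); yaw=np.radians(-13); ex=np.array([np.cos(yaw),np.sin(yaw),0]); ey=np.array([-ex[1],ex[0],0])
Q=C-np.array([.5177,.2657,0]);N=np.stack([Q@ex,Q@ey,C[...,2]],-1)
k=(abs(N[...,0])<.06)&(abs(N[...,1])<.04)&(abs(C[...,2]-.034)<.003); P=N[k]; A=np.c_[P[:,:2],np.ones(len(P))]; print("tilt",np.linalg.lstsq(A,P[:,2],rcond=None)[0])
print("rim edges x",np.percentile(P[:,0],[.3,99.7])*1000,"y",np.percentile(P[:,1],[.3,99.7])*1000)
for a,b in [(37,17),(-37,0)]:
    w=N-np.array([a,b,0])/1000; k=(np.hypot(w[...,0],w[...,1])<.009)&(N[...,2]>.040)&(N[...,2]<.06); print(a,b,k.sum(),(np.median(N[k],0)*1000).round(1))
E
```

```text
11.7833 [0.5189 0.2657 0.2414] yaw y 76.95 [ 0.2  0.6 -0.1]
(2348, array([518.1, 265.9]), array([ 64.1, 108.9]), 77.0, array([0.0323, 0.0338, 0.0351]))
(8209, array([517.7, 265.9]), array([104.2, 148.4]), 77.0, array([0.0071, 0.0219, 0.0347]))
tilt [ 0.00043792 -0.00080173  0.03374341]
rim edges x [-54.08238851  54.39679293] y [-31.57430751  32.12929615]
37 17 29 [36.5 16.9 43.6]
-37 0 35 [-36.9   0.2  43.6]
```

Call:
{"op": "send_rows", "data": {"series": [0, -1, -20, 0, 0, 0, -2, 0, -2, -56, 0, 0, 0, -6, 0, -3, -94, 0, 0, 0, -11, 0, -5, -132, 0, 0, 0, -16, 0, -6, -170, 0, 0, 0, -21, 0, -7, -208, 0, 0, 0, -26, 0, -9, -246, 0, 0, 0, -31, 0, -10, -284, 0, 0, 0, -36, 0, -12, -322, 0, 0, 0, -41, 0, -13, -360, 0, 0, 0, -46, 0, -15, -398, 0, 0, 0, -51, 0, -16, -436, 0, 0, 0, -55, 0, -17, -472, -10, 0, 0, -58, 0, -18, -500, -30, 0, 0, -60, 0, -18.2, -510.9, -60, 0, 0, -61, 0, -18.2, -510.9, -85, 0, 0, -61, 0, -18.2, -510.9, -100, 0, 0, -61, 0, -18.2, -510.9, -100, 0, 0, -61, 0, -18.2, -510.9, -100, 0, 0, -61]}}

```text
time: 13.42
ee_pos: [0.4997, -0.2441, 0.1396]
tool_rot: [[-0.275, 0.961, -0.004], [0.961, 0.275, 0.002], [0.003, -0.003, -1.0]]
force: [0.3, 0.3, 1.0]
opening: 1.001
grip_force: 0.0
```

```bash
python3 look.py w9 lamp_window; python3 - <<'E'
from fit import *
print(fit("w9",.5007,-.2452,.09,.008,.03)); 
E
```

```text
13.4167 [ 0.4997 -0.2441  0.1396] yaw y 15.98 [0.3 0.3 1. ]
lamp_window 0.64 [225.  319.9] [ 0.5075 -0.281   0.0198]
lamp_window 0.5 [  1.7 624.4] [ 0.6991 -0.0158  0.0198]
  mask 0.89 [143.5, 218.2, 85.4, 43.8] [ 426.  -274.8] [226.8  60.7] 47.1 z [0.0049 0.0179 0.0196]
  mask 0.87 [287.9, 133.5, 69.6, 103.7] [ 498.1 -238.2] [ 69.6 138.3] 17.0 z [0.0164 0.018  0.0196]
(6612, array([ 500.6, -245.2]), array([ 64.2, 110. ]), 15.9, array([0.0167, 0.018 , 0.0195]))
```

Call:
{"op": "send_rows", "data": {"series": [0, 0, 0, -20, 0, 0, 0, 0, 0, 0, -55, 0, 0, 0, 0, 0, 0, -90, 0, 0, 0, 0, 0, 0, -115, 0, 0, 0, 0, 0, 0, -130, 0, 0, 0, 0, 0, 0, -136, 0, 0, 0, 0, 0, 0, -136, 0, 0, 0, 1, 0, 0, -136, 0, 0, 0, 1, 0, 0, -136, 0, 0, 0, 1, 0, 0, -136, 0, 0, 0, 1, 0, 0, -136, 0, 0, 0, 1, 0, 0, -136, 0, 0, 0, 1, 0, 0, -136, 0, 0, 0], "newtons": 50}}

```text
time: 14.65
ee_pos: [0.5012, -0.2452, 0.0065]
tool_rot: [[-0.275, 0.962, 0.001], [0.962, 0.275, -0.001], [-0.001, 0.0, -1.0]]
force: [-1.9, -0.0, 5.1]
opening: 0.73
grip_force: 50.0
```

Call:
{"op": "send_rows", "data": {"series": [1, 0, 0, 5, 0, 0, 0, 1, 0, 0, 20, 0, 0, 0, 1, 0, 0, 50, 0, 0, 0, 1, 0, 0, 85, 0, 0, 0, 1, 0, 0, 120, 0, 0, 0, 1, 0, 0, 155, 0, 0, 0, 1, 0, 0, 180, 0, 0, 0, 1, 0, 0, 193, 0, 0, 0, 1, 0, 0, 193, 0, 0, 0, 1, 0, 0, 193, 0, 0, 0]}}

```text
time: 15.48
ee_pos: [0.5008, -0.2448, 0.1987]
tool_rot: [[-0.275, 0.962, 0.001], [0.962, 0.275, -0.0], [-0.001, 0.0, -1.0]]
force: [-1.2, 0.4, -2.1]
opening: 0.73
grip_force: 50.0
```

```bash
cat > inhand.py <<'E'
from fit import *
import sys
o=manip.get_obs(); T=np.array(o["tool_rot"]); p=np.array(o["ee_pos"]); print(o["time"],p.round(4),np.degrees(np.arctan2(T[1,1],T[0,1])).round(2),np.round(o["force"],1),o["opening"])
m=manip.camera_model("wrist");im,d=manip.camera("wrist");save(sys.argv[1],im);np.savez("c_"+sys.argv[1],im=im,d=d,**{k:m[k] for k in m})
L=(cloud(m,d)-p)@T
k=(abs(L[...,1])<.04)&(L[...,0]>.005)&(L[...,0]<.09)&(abs(L[...,2]+.0115)<.006)
P=L[k]; A=np.c_[P[:,:2],np.ones(len(P))]; print(len(P),"plane",np.linalg.lstsq(A,P[:,2],rcond=None)[0].round(4))
print("end x by y band",[np.percentile(P[abs(P[:,1]-y)<.006,0],99.5).round(4) for y in(-.025,-.012,0,.012,.025)],"y",np.percentile(P[:,1],[.5,99.5]).round(4))
E
python3 inhand.py w10
```

```text
15.4833 [ 0.5008 -0.2448  0.1987] 15.95 [-1.2  0.4 -2.1] 0.7295284398506479
10866 plane [ 0.0193 -0.0001 -0.0121]
end x by y band [np.float64(0.0555), np.float64(0.0555), np.float64(0.0555), np.float64(0.0555), np.float64(0.0555)] y [-0.0356  0.0374]
```

Call:
{"op": "send_rows", "data": {"series": [1, 1, 12, 0, 0, 0, 1, 1, 2, 38, 0, 0, 0, 4, 1, 3, 72, 0, 0, 0, 8, 1, 4, 108, 0, 0, 0, 13, 1, 5, 144, 0, 0, 0, 18, 1, 6, 180, 0, 0, 0, 23, 1, 8, 216, 0, 0, 0, 28, 1, 9, 252, 0, 0, 0, 33, 1, 10, 288, 0, 0, 0, 38, 1, 11, 324, 0, 0, 0, 42, 1, 13, 360, 0, 0, 0, 46, 1, 14, 396, 0, 0, 0, 50, 1, 15, 432, 0, 0, 0, 54, 1, 16, 464, 0, 0, 0, 57, 1, 17, 490, -15, 0, 0, 60, 1, 17.6, 505, -40, 0, 0, 61, 1, 17.6, 510.6, -75, 0, 0, 61, 1, 17.6, 510.6, -105, 0, 0, 61, 1, 17.6, 510.6, -120, 0, 0, 61, 1, 17.6, 510.6, -124, 0, 0, 61]}}

```text
time: 17.2
ee_pos: [0.514, 0.2663, 0.0704]
tool_rot: [[-0.975, 0.221, -0.008], [0.221, 0.975, -0.002], [0.007, -0.004, -1.0]]
force: [0.2, 0.1, -1.1]
opening: 0.725
grip_force: 50.0
```

Call:
{"op": "send_rows", "data": {"series": [1, 0, 0, 0, 0, 0, 0, 1, 0, 0, 0, 0, 0, 0, 1, 0, 0, 0, 0, 0, 0]}}

```text
time: 17.45
ee_pos: [0.5189, 0.267, 0.076]
tool_rot: [[-0.974, 0.225, 0.002], [0.225, 0.974, 0.002], [-0.001, 0.002, -1.0]]
force: [0.6, -0.8, -1.1]
opening: 0.729
grip_force: 50.0
```

```bash
python3 inhand.py w11; python3 - <<'E'
from fit import *
im,d,m=load("w11"); C=cloud(m,d); yaw=np.radians(-13); ex=np.array([np.cos(yaw),np.sin(yaw),0]); ey=np.array([-ex[1],ex[0],0])
Q=C-np.array([.5177,.2657,0]);N=np.stack([Q@ex,Q@ey,C[...,2]],-1)
k=(abs(N[...,0])<.075)&(abs(N[...,1])<.032)&(C[...,2]>.05)&(C[...,2]<.1)&(N[...,0]<-.005); print("lid top -x edge nest frame",np.percentile(N[k][:,0],.5))
k=(abs(N[...,0]+.075)<.02)&(abs(N[...,1])<.06)&(N[...,2]>.005)&(N[...,2]<.03); P=N[k]; print("plate",np.percentile(P[:,0],[.5,1,2]).round(4),np.percentile(P[:,1],[1,99]).round(4))
k=(abs(N[...,0]+.055)<.008)&(abs(N[...,1])<.04)&(abs(C[...,2]-.034)<.003); P=N[k]; print("rim",k.sum(),np.percentile(P[:,0],[.5,2]) if len(P) else 0)
s=im[60:330,180:460]; save("w11c",cv2.resize(s,(622,600),interpolation=cv2.INTER_CUBIC))
E
```

```text
17.45 [0.5189 0.267  0.076 ] 77.01 [ 0.6 -0.8 -1.1] 0.7287452764529401
10686 plane [ 0.0196  0.0015 -0.012 ]
end x by y band [np.float64(0.0544), np.float64(0.0544), np.float64(0.0544), np.float64(0.0544), np.float64(0.0544)] y [-0.0367  0.0366]
lid top -x edge nest frame -0.053592728752552526
plate [-0.0749 -0.0749 -0.0748] [-0.0499  0.0513]
rim 742 [-0.05474912 -0.05425597]
```

View pics/w11c.png

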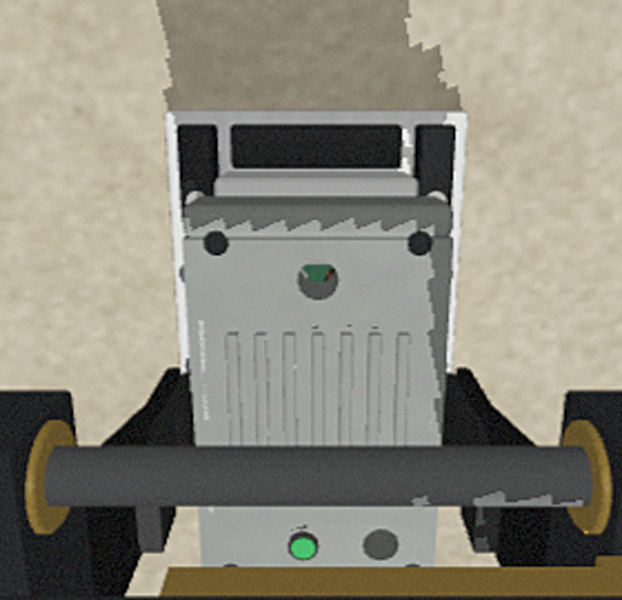

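Call:
{"op": "send_rows", "data": {"series": [1, 0, 0, 0, 0, 0, 0, 1, 0, 0, 0, 0, 0, 0, 1, 0, 0, 0, 0, 0, 0, 1, 0, 0, 0, 0, 0, 0, 1, 0, 0, 0, 0, 0, 0, 1, 0, 0, 0, 0, 0, 0]}}

```text
time: 18.0
ee_pos: [0.5186, 0.2658, 0.0746]
tool_rot: [[-0.974, 0.226, 0.0], [0.226, 0.974, 0.0], [-0.0, 0.0, -1.0]]
force: [0.4, 0.1, -2.0]
opening: 0.728
grip_force: 50.0
```

```bash
python3 inhand.py w12; python3 - <<'E'
from fit import *
im,d,m=load("w12"); C=cloud(m,d); yaw=np.radians(-13); ex=np.array([np.cos(yaw),np.sin(yaw),0]); ey=np.array([-ex[1],ex[0],0])
Q=C-np.array([.5177,.2657,0]);N=np.stack([Q@ex,Q@ey,C[...,2]],-1)
k=(abs(N[...,0])<.075)&(abs(N[...,1])<.032)&(C[...,2]>.05)&(C[...,2]<.1)&(N[...,0]<-.005); print("lid top -x edge nest frame",np.percentile(N[k][:,0],.5))
k=(abs(N[...,0]+.075)<.02)&(abs(N[...,1])<.06)&(N[...,2]>.005)&(N[...,2]<.03); P=N[k]; print("plate",np.percentile(P[:,0],[.5,1,2]).round(4),np.percentile(P[:,1],[1,99]).round(4))
k=(abs(N[...,0]+.055)<.008)&(abs(N[...,1])<.04)&(abs(C[...,2]-.034)<.003); P=N[k]; print("rim",k.sum(),np.percentile(P[:,0],[.5,2]) if len(P) else 0)
E
```

```text
18.0 [0.5186 0.2658 0.0746] 76.95 [ 0.4  0.1 -2. ] 0.7280426711849377
10666 plane [ 0.0196  0.002  -0.012 ]
end x by y band [np.float64(0.0544), np.float64(0.0544), np.float64(0.0544), np.float64(0.0544), np.float64(0.0544)] y [-0.0366  0.0365]
lid top -x edge nest frame -0.05358911745297694
plate [-0.0742 -0.0742 -0.0742] [-0.05    0.0512]
rim 731 [-0.05445249 -0.05437585]
```

```bash
python3 - <<'E'
from fit import *
yaw=np.radians(-13); ex=np.array([np.cos(yaw),np.sin(yaw),0]); ey=np.array([-ex[1],ex[0],0])
def hole(tag,p,ya):
    im,d,m=load(tag); f=K(m); ya=np.radians(ya)
    ty=np.array([np.cos(ya),np.sin(ya),0]); tx=np.array([np.sin(ya),-np.cos(ya),0])*1.0
    tx=np.cross(ty,[0,0,-1]); p=np.array(p)
    C=cloud(m,d)-p; L=np.stack([C@tx,C@ty,-C[...,2]],-1)
    k=(abs(L[...,1])<.03)&(L[...,0]>.02)&(L[...,0]<.06)&(abs(L[...,2]+.0115)<.004); P=L[k]
    A=np.c_[P[:,:2],np.ones(len(P))]; a=np.linalg.lstsq(A,P[:,2],rcond=None)[0]
    # pixel rays onto plane z=a0x+a1y+a2 (tool frame)
    v,u=np.mgrid[0:400,0:640]; r=np.stack([(u-m["cx"])/f,(v-m["cy"])/f,np.ones(u.shape)],-1)@m["R"]
    r=np.stack([r@tx,r@ty,-r[...,2]],-1); c=m["R"].T@-m["t"]-p; c=np.array([c@tx,c@ty,-c[2]])
    s=(a[2]+a[0]*c[0]+a[1]*c[1]-c[2])/(r[...,2]-a[0]*r[...,0]-a[1]*r[...,1])
    X=c+r*s[...,None]; dev=L[...,2]-(a[0]*L[...,0]+a[1]*L[...,1]+a[2])
    g=im.astype(float).mean(-1); near=np.hypot(X[...,0]-.037,X[...,1])<.010
    h=near&((dev>.0018))
    print(tag,a.round(4),near.sum(),h.sum(),"hole",(X[h][:,:2].mean(0)*1000).round(2),"ext",np.ptp(X[h][:,:2],axis=0)*1000)
    mid=(X[h][:,:2].max(0)+X[h][:,:2].min(0))/2*1000; print("mid",mid.round(2))
    kk=k.copy(); e=X[kk]; print("end",np.percentile(e[:,0],99.9)*1000)
hole("w10",[.5008,-.2448,.1987],15.95); hole("w11",[.5189,.2670,.0760],77.01); hole("w12",[.5186,.2658,.0746],76.95)
E
```

```text
w10 [ 0.0203 -0.0009 -0.0121] 1083 243 hole [37.77  1.51] ext [ 8.72383149 10.60521898]
mid [37.77  0.77]
end 55.78661333716988
w11 [ 0.0202 -0.0004 -0.0121] 1090 246 hole [36.71 -0.13] ext [16.79755546 11.66400906]
mid [38.5   1.22]
end 54.69314405633546
w12 [ 0.0184  0.0019 -0.012 ] 1092 240 hole [36.73 -0.19] ext [14.57789265  9.05343563]
mid [39.56 -0.12]
end 54.64634530294504
```

```bash
python3 - <<'E'
from fit import *
im,d,m=load("w9"); C=cloud(m,d); ya=np.radians(15.9); ty=np.array([np.cos(ya),np.sin(ya),0]); tx=np.cross(ty,[0,0,-1]); Q=C-np.array([.5006,-.2452,0])
X,Y=Q@tx,Q@ty
for lo,hi in[(-.053,.053),(.005,.053)]:
    k=(X>lo)&(X<hi)&(abs(Y)<.03)&(C[...,2]>.014)&(C[...,2]<.022); A=np.c_[X[k],Y[k],np.ones(k.sum())]; print(np.linalg.lstsq(A,-C[...,2][k],rcond=None)[0].round(4))
E
```

```text
[ 0.003  -0.0002 -0.0181]
[ 0.0174 -0.0005 -0.0185]
```

Call:
{"op": "send_rows", "data": {"series": [1, -0.5, 0.1, -4, 0, 0, 0, 1, -1, 0.2, -10, 0, 0, 0, 1, -1, 0.2, -14, 0, 0, 0, 1, -1, 0.2, -14, 0, 0, 0, 1, -1, 0.2, -14, 0, 0, 0]}}

```text
time: 18.47
ee_pos: [0.5173, 0.2658, 0.06]
tool_rot: [[-0.974, 0.226, -0.001], [0.226, 0.974, -0.0], [0.001, -0.001, -1.0]]
force: [0.8, 0.1, -1.7]
opening: 0.729
grip_force: 50.0
```

Call:
{"op": "send_rows", "data": {"series": [1, 0, 0, -3, 0, 0, 0, 1, 0, 0, -6, 0, 0, 0, 1, 0, 0, -9, 0, 0, 0, 1, 0, 0, -10, 0, 0, 0, 1, 0, 0, -11, 0, 0, 0, 1, 0, 0, -11, 0, 0, 0]}}

```text
time: 18.97
ee_pos: [0.5175, 0.2659, 0.0493]
tool_rot: [[-0.974, 0.226, -0.0], [0.226, 0.974, -0.0], [0.0, -0.0, -1.0]]
force: [-0.0, 0.0, -0.5]
opening: 0.731
grip_force: 50.0
```

Call:
{"op": "send_rows", "data": {"series": [1, 0, 0, -1, 0, 0, 0, 1, 0, 0, -2, 0, 0, 0, 1, 0, 0, -3, 0, 0, 0, 1, 0, 0, -3, 0, 0, 0]}}

```text
time: 19.3
ee_pos: [0.5175, 0.2659, 0.0464]
tool_rot: [[-0.974, 0.226, -0.0], [0.226, 0.974, -0.0], [0.0, -0.0, -1.0]]
force: [0.8, 0.4, -1.7]
opening: 0.727
grip_force: 50.0
```

Call:
{"op": "send_rows", "data": {"series": [1, 0, 0, -1, 0, 0, 0, 1, 0, 0, -2, 0, 0, 0, 1, 0, 0, -3, 0, 0, 0, 1, 0, 0, -4, 0, 0, 0, 1, 0, 0, -5, 0, 0, 0, 1, 0, 0, -5, 0, 0, 0, 1, 0, 0, -5, 0, 0, 0], "newtons": 60}}

```text
time: 19.88
ee_pos: [0.5177, 0.2661, 0.0425]
tool_rot: [[-0.974, 0.226, 0.001], [0.226, 0.974, -0.0], [-0.001, -0.0, -1.0]]
force: [-1.9, -2.5, 6.8]
opening: 0.728
grip_force: 60.0
```

Call:
{"op": "send_rows", "data": {"series": [1, 0, 0, -0.5, 0, 0, 0, 1, 0, 0, -1, 0, 0, 0, 1, 0, 0, -1.5, 0, 0, 0, 1, 0, 0, -2, 0, 0, 0, 1, 0, 0, -2.5, 0, 0, 0, 1, 0, 0, -2.5, 0, 0, 0, 1, 0, 0, -2.5, 0, 0, 0]}}

```text
time: 20.47
ee_pos: [0.5177, 0.2661, 0.0405]
tool_rot: [[-0.974, 0.226, 0.001], [0.226, 0.974, -0.001], [-0.001, -0.001, -1.0]]
force: [-3.0, -2.3, 9.7]
opening: 0.726
grip_force: 60.0
```

Call:
{"op": "send_rows", "data": {"series": [1, 0, 0, -0.5, 0, 0, 0, 1, 0, 0, -1, 0, 0, 0, 1, 0, 0, -1.5, 0, 0, 0, 1, 0, 0, -1.5, 0, 0, 0, 1, 0, 0, -1.5, 0, 0, 0, 1, 0, 0, -1.5, 0, 0, 0]}}

```text
time: 20.97
ee_pos: [0.5178, 0.2661, 0.0404]
tool_rot: [[-0.974, 0.226, 0.002], [0.226, 0.974, -0.002], [-0.002, -0.001, -1.0]]
force: [-6.5, -5.8, 19.7]
opening: 0.727
grip_force: 60.0
```

```bash
python3 inhand.py w13; python3 - <<'E'
from fit import *
im,d,m=load("w13"); C=cloud(m,d); yaw=np.radians(-13); ex=np.array([np.cos(yaw),np.sin(yaw),0]); ey=np.array([-ex[1],ex[0],0])
Q=C-np.array([.5177,.2657,0]);x,y,z=Q@ex,Q@ey,C[...,2]
k=(abs(y)<.028)&(x<-.02)&(x>-.053)&(z>.045)&(z<.058)
print("top z",np.percentile(z[k],[10,50,90]).round(4),"edge",np.percentile(x[(abs(y)<.028)&(z>.047)&(z<.056)&(x<-.01)&(x>-.07)],.5))
k=(abs(y)<.03)&(x>-.047)&(x<-.027)&(z>.0535)&(z<.06);print("dowel?",k.sum())
s=im[100:330,200:450]; save("w13c",cv2.resize(s,(650,598),interpolation=cv2.INTER_CUBIC))
o=manip.get_obs();print(o["time"],np.round(o["force"],1),o["grip_force"])
E
```

```text
20.9667 [0.5178 0.2661 0.0404] 76.95 [-6.5 -5.8 19.7] 0.7272190751733386
10720 plane [ 0.0184  0.001  -0.0121]
end x by y band [np.float64(0.0544), np.float64(0.0545), np.float64(0.0545), np.float64(0.0545), np.float64(0.0544)] y [-0.0367  0.0367]
top z [0.051  0.0519 0.0528] edge -0.054490185422926884
dowel? 17
21.0167 [-5.9 -4.9 20.8] 60.00784635543823
```

View pics/w13c.png

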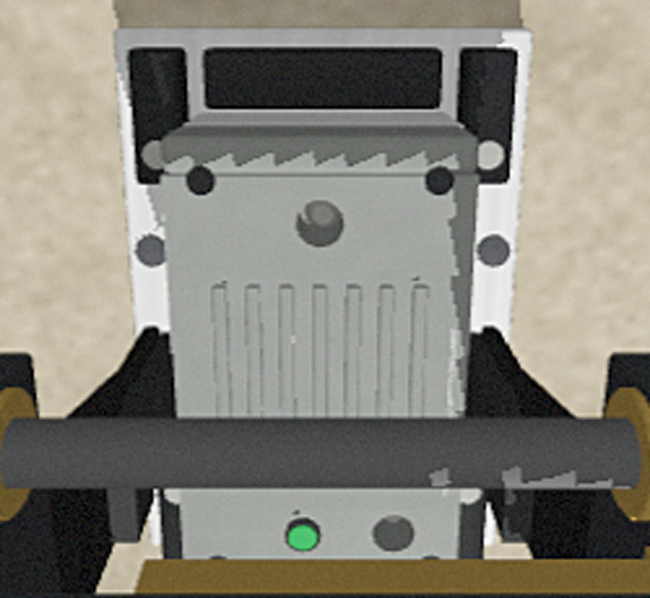

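The picture shows a dowel in each hole, at (320,222) and (393,533), and the green lamp at the socket end at (303,535). The lid's top is at 51.9 mm against 52 mm when fully home, with about 20 N of push. I'm handing it in.

```bash
python3 -c "
from station import manip
print(manip.finish_job()); print(manip.get_obs()['force'])"
```

```text
the job is handed in; nothing more can be done
None
the job is handed in; nothing more can be done
```

The housing is closed and handed in: the lower half sits in the nest with its socket in the slot, and the lid is home on both dowels, held shut with about 20 N; the hand-in gave no verdict.

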